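Square a heater chuck on its tooling plate

ROBOT

A 6-joint arm with a two-finger parallel gripper is mounted at the origin on a cart in front of the work surface, level with it; the furniture and walls round the work are solid. World frame = base frame: x ahead of the robot, y to its left, z up, the work surface at z = 0. Lengths are in m, angles in rad, forces in N, time in s.
With the tool pointing down it reaches from about 0.3 to 0.875 m from the base axis. Payload 6.4 kg.
Tool frame: the origin (TCP) lies midway between the tips of the shut fingers; the grasp point (between the pads) lies 19 mm behind it; x points along the fingers, y is the direction in which the jaws open and shut, and the axes are right-handed (so a half turn about x gives the same grasp; the last joint's range is limited). The gripper opens to 85 mm and grips with 20 to 120 N. Pads are 22 mm wide; open, the fingers measure 114 mm over their backs; the gripper's body (76 mm by 85 mm) begins 54 mm behind the grasp point. The pads swing forward as they close: fully open they stand 13 mm farther back than shut.
Start: joints at [0.988, 0.181, 1.607, -0, 1.354, -0.206], TCP at [0.212, 0.535, 0.231] pointing down, gripper open.
Joint ranges: [-2.99, 2.99], [-0.89, 2.07], [0.3, 2.58], [-1.14, 4.28], [0, 2.63], [-3.12, 3.12]. Speed limits (rad/s): [2.57, 2.57, 3.01, 3.14, 3.14, 3.14].

INTERFACE

Orientations are given as a unit quaternion [w, x, y, z].
In Python, from bench import ctrl gives the robot as it stands.
- The arm moves only by the tool step_arm, never from a script. Its argument "motion" is a list of rows, each a list of 7 numbers: the shift along the tool's x, y, z in mm, then the turn, a rotation vector about the tool's x, y, z in degrees, then the closure in counts, from 0 (fully open) to 255 (shut). In form: [[tx, ty, tz, rx, ry, rz, hand], ...]. A call has 1 to 10 rows; each row is the pose to reach, as a shift and turn from the pose commanded when the call began, along the tool's axes at that moment; what a row does not reach only later rows make up. A row lasts 1/8 s, in which the tool goes at most 62.5 mm and 10.7 degrees, less where a joint would pass 70% of its speed; a pose out of reach is approached as far as the arm can. A call with a gripper value outside its range is refused whole. The fingers move at their own pace and stop on an object; the grip force is fixed at half the most. Time passes only in rows, so rows that repeat a pose let the fingers close. It gives the time, the measured TCP pose, the force and the opening at its end, in the units of the state.
- ctrl.get_obs(): the state, without advancing time (a new reading comes with each control period).
- ctrl.camera(name): name is "scene" or "side" or "wrist"; returns (picture, depth): 420x560x3 uint8, red, green, blue; 420x560 float32, m along the optical axis (not along the pixel's ray), 0 where there is no reading.
- ctrl.camera_info(name): a dict with "fx", "fy", "cx", "cy" (pixels), "dist_coeffs" ([k1, k2, p1, p2, k3] as OpenCV has them; the pictures are not rectified), "T" (4x4, takes a point from camera to world coordinates); the wrist camera has in their place "hand_eye" (4x4, takes a point from camera to tool coordinates, whose origin is the TCP and whose axes are the tool frame's). Camera axes: x right, y down, z forward; pixel columns grow to the right and rows downward; lengths in m; the calibration is good to about 2 mm. A picture is of the moment at which its call begins: read the wrist's pose just before it. camera_info takes no time and is no camera call.
- ctrl.hand_in(): hands the job in, once; it reports no verdict.
The state is a dict: "time_s": time; "q": joint angles; "dq": joint speeds; "joint_efforts": joint torques, N m; "eef_pos": TCP position; "eef_rot": TCP orientation; "wrist_force": force on the tool from outside, world axes, zero at the start; "torque": the same for the moment, N m; "opening": opening from 0.0 (shut) to 1.0 (fully open).
Only numpy, scipy, OpenCV 4.12 (cv2) and the standard library are available. Lean on these libraries where they do the work, as an engineer would, in place of code of your own. Each camera call takes 0.05 s, during which the arm holds its last target. There are 200 camera calls.

TASK

Square up the heater chuck on the tooling plate and clamp it: lay the engineer's square on the bench with its stock pressed gently flush against the plate's front edge and its blade over the plate, then slide it along that edge, stock kept flush, so that the blade turns the chuck square and presses it firmly home against the stop screw for a moment. Let go of the square and leave it lying there, flush on both the plate edge and the chuck, then press the bridge clamp's spring plunger down to its stop so that the bridge sits on the chuck. The chuck carries bonded dies: never touch it with the fingers, and leave the other things on the bench alone.

Things in the scene. Friction and masses are not known exactly. Their poses are not given: they have to be found in the camera images.
- tooling_plate: Fixed aluminium plate with a grid of tapped holes, 160 (x) by 220 (y) by 8 mm. Origin: centre of its underside; x points from its front edge (long edge at x = -80 mm, facing the robot) to the rear, y left along that edge. On its left stands the grey clamp tower: foot 44 mm wide at y = 74 to 100 mm, 14 mm high, arm 18 mm wide reaching to y = 30 mm with its underside 31 mm over the plate's top.
- plunger_head (a point): Centre of the top of the clamp's round black plunger head, 22 mm in diameter, about 61 mm above the plate's top when up, above plate x = -10, y = +40 mm. It carries a steel bridge 52 mm long (along plate x), 10 mm wide, 5 mm thick, 26 mm above the plate's top when up.
- clamp_plunger (a joint): Travel of the clamp plunger in m, 0 up, growing downward; pressing takes about 5 N. With the chuck beneath it the bridge stops on the chuck's two clamp bars at about 0.006; with nothing beneath it goes to 0.010. The stem is self-locking: it stays where it is pressed to.
- square: Loose steel L-shaped engineer's square, 0.45 kg, lying flat. Dark stock 26 (x) by 100 (y) by 20 mm high; bright blade 22 wide, 3 thick, reaching 110 mm along +x from the stock's inner face (x = 13 mm) at its +y end (y = 28 to 50 mm), underside 8.5 mm up, so it just clears the plate's top when the stock stands on the bench. Origin: centre of the stock's underside.
- square_face_a (a point): Point on the stock's inner face near the blade's end (square x = 13, y = 46, z = 10 mm).
- square_face_b (a point): Point on the stock's inner face near its other end (square x = 13, y = -46, z = 10 mm).
- blade_edge (a point): Point on the blade's outer edge, the one that pushes the chuck (square x = 70, y = 50, z = 10 mm); axes as the square's.
- heater_chuck: Loose white heater chuck, 40 (x) by 56 (y) by 22 mm, 0.19 kg, with two clamp bars on its top across the ends (at y = +-19 mm, 20 mm above its underside) and a die between them. Origin at the centre of its underside. It lies on the plate under the clamp, skewed, short of the stop screw; its long sides (x = +-20 mm) go against screw and blade.
- loupe: Black eye loupe, 38 mm across, 35 mm high; bystander. Origin at the centre of its underside.
- glass_vial: White-capped vial, 25 mm across, 47 mm high; bystander. Origin at the centre of its underside.
- chip_box: White lidded chip box, 59 by 54 by 16 mm; bystander. Origin at the centre of its underside.
- tweezers: Steel tweezers lying flat, 121 mm long; bystander. Origin at the centre of its underside.
- stop_hole (a point): Where the stop screw comes out of the tower's foot, plate x = -10, y = 74 mm, 7 mm over the plate's top. The steel screw (nose 10 mm across) points along plate -y and stands out 8 to 16 mm; its setting is locked and not known beforehand: push the chuck on, with about 6 to 8 N, until it is felt to stop.
Things that resemble listed ones, but are neither listed nor needed, are in the scene too. Leave any blue or pink look-alike of the heater_chuck alone.

How it is judged:
On the way, in this order (a step that is already met when the one before it is completed fails the run):
1. the square, its stock flush against the plate's front edge, holds the chuck square and firmly home against the stop screw (over 3 N, standing still) (x of each of square_face_a, square_face_b in the frame of tooling_plate above -0.0817 m and y of heater_chuck in the frame of tooling_plate above 0.036 m and angle between the y axis of heater_chuck and the x axis of tooling_plate, either way round below 0.04 rad and contact force between square and heater_chuck above 3 N and linear speed of heater_chuck below 0.004 m/s), for 0.12 s.
2. the plunger is pressed down to its stop on the chuck (value of joint clamp_plunger between 0.0048 and 0.0075 m), for 0.2 s.
At the end, for the whole second after the job is handed in: Square flat on the bench, released, at rest, both stock ends within 1.7 mm of the plate's front edge; chuck home (centre at plate y over 36 mm), within 1.7 mm of the blade's outer edge, square to plate and blade within 0.04 rad; bridge down on the chuck (plunger travel 4.8 to 7.5 mm) (all of step 2 and x of each of square_face_a, square_face_b in the frame of tooling_plate above -0.0817 m and height (world z) of square below 0.003 m and angle between square's own z axis and vertical below 0.04 rad and y of heater_chuck in the frame of tooling_plate above 0.036 m and angle between the y axis of heater_chuck and the x axis of tooling_plate, either way round below 0.04 rad and angle between the y axis of heater_chuck and the x axis of square, either way round below 0.04 rad and y of heater_chuck in the frame of blade_edge below 0.0217 m and linear speed of each of square, heater_chuck below 0.01 m/s); the robot touches nothing.
It fails at once if the fingers touch the chuck (contact force between the fingers and heater_chuck above 0.5 N).
It fails at once if the square is forced against the plate (over 30 N) (contact force between square and tooling_plate above 30 N).
It fails at once if the chuck is jammed hard by the square (over 30 N) (contact force between square and heater_chuck above 30 N).
It fails at once if a bystander is moved by more than 15 mm (distance of any of loupe, glass_vial, chip_box, tweezers from where it was at the start of the episode above 0.015 m).
It also fails if it takes over 61 s, if anything falls off the work surface, if the arm or the gripper's body presses on something with over 40 N, if the wrist force passes 120 N, or if a joint passes its speed limit or range.

## Working session

There is one attempt and no reset: what is moved stays moved. The work goes in short steps, Python scripts to look and compute and a tool call to move; the robot and the scene stay as the last step left them, time stands still between calls to the robot, and variables do not carry over. Pictures are saved under pics/ and viewed, about 8 in all and at most 12, crops included, and the job is handed in when it is done.

Besides the shell and the picture viewer there is one more tool, called as name([rows], argument=value, ...), one row to a line, values as JSON. step_arm: Moves the arm, as the interface text tells. Its arguments: {"type":"object","properties":{"motion":{"type":"array","items":{"type":"array","items":{"type":"number"}}}},"required":["motion"]}

```bash
mkdir -p pics; ls; cat > h.py <<'E'
import numpy as np, cv2
from scipy.spatial.transform import Rotation as R
from bench import ctrl
def T_of(name,obs=None):
    i=ctrl.camera_info(name)
    if 'T' in i: return i,np.array(i['T'])
    o=obs or ctrl.get_obs(); M=np.eye(4); q=o['eef_rot']; M[:3,:3]=R.from_quat([q[1],q[2],q[3],q[0]]).as_matrix(); M[:3,3]=o['eef_pos']
    return i,M@np.array(i['hand_eye'])
def rays(i,T,uv):
    K=np.array([[i['fx'],0,i['cx']],[0,i['fy'],i['cy']],[0,0,1]])
    p=cv2.undistortPoints(np.array(uv,float).reshape(-1,1,2),K,np.array(i['dist_coeffs'])).reshape(-1,2)
    return np.c_[p,np.ones(len(p))]@T[:3,:3].T
def onplane(i,T,uv,z):
    d=rays(i,T,uv); return T[:3,3]+d*((z-T[2,3])/d[:,2])[:,None]
def cloud(i,T,dep):
    v,u=np.mgrid[:420,:560]; d=rays(i,T,np.c_[u.ravel(),v.ravel()])
    return (T[:3,3]+d*dep.reshape(-1,1)).reshape(420,560,3)
def snap(name,tag):
    o=ctrl.get_obs(); i,T=T_of(name,o); im,dep=ctrl.camera(name)
    cv2.imwrite(f'pics/{tag}.png',im[:,:,::-1]); np.savez(f'pics/{tag}.npz',im=im,dep=dep,T=T)
    return im,dep,i,T
def load(name,tag):
    z=np.load(f'pics/{tag}.npz'); return z['im'],z['dep'],ctrl.camera_info(name),z['T']
E
python3 - <<'E'
from h import *
o=ctrl.get_obs(); print(o['eef_pos'],o['eef_rot'],o['opening'],o['time_s'])
a=[cv2.cvtColor(snap(n,n+'0')[0],cv2.COLOR_RGB2BGR) for n in('scene','side','wrist')]
for n in('scene','side','wrist'):
  i,T=T_of(n); print(n,T.round(3).tolist(),i['fx'])
E
```

```text
pics
[0.21125779 0.53418189 0.23036065] [ 0.69433853  0.13186498  0.69484234 -0.13304043] 0.9942815272402805 0.0
scene [[-0.826, -0.346, 0.446, -0.172], [-0.564, 0.484, -0.669, 1.147], [0.016, -0.804, -0.594, 0.96], [0.0, 0.0, 0.0, 1.0]] 432.8314921503189
side [[0.849, -0.328, 0.415, -0.226], [-0.529, -0.518, 0.672, -0.985], [-0.005, -0.79, -0.613, 1.099], [0.0, 0.0, 0.0, 1.0]] 500.635123481145
wrist [[0.369, 0.89, 0.267, 0.143], [0.929, -0.353, -0.106, 0.563], [-0.0, 0.287, -0.958, 0.374], [0.0, 0.0, 0.0, 1.0]] 364.84683305153777
```

View pics/scene0.png

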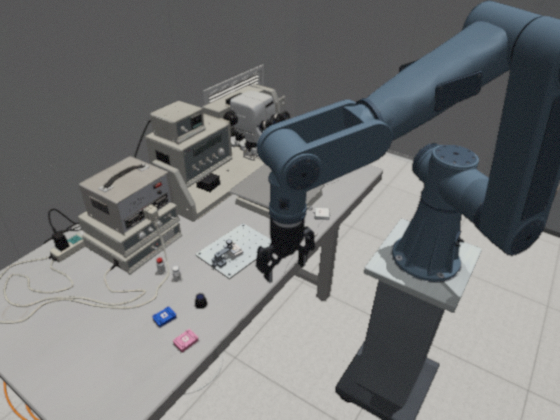

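View pics/side0.png

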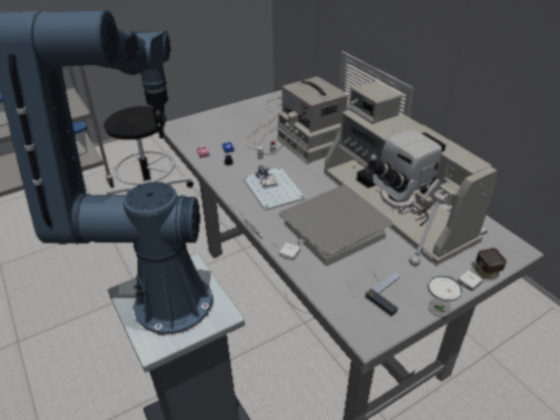

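The side view shows the square at about (383,298), with its dark stock at (382,302) and bright blade at (387,283). The plate is at (273,187) with the tower at (264,174). The loupe is at (228,158), the vial at (260,152) and the chip box at (289,250).

```bash
python3 - <<'E'
from h import *
im,dep,i,T=load('side','side0')
P=cloud(i,T,dep)
for n,uv in dict(stock=(382,302),stockL=(369,294),stockR=(394,311),blade_tip=(399,275),blade=(385,286),plate=(274,187),plateL=(246,183),plateF=(271,206),plateR=(303,192),plateB=(277,170),tower=(264,172),box=(289,250),loupe=(228,158),stage=(332,225)).items():
    print(n,P[uv[1],uv[0]].round(3))
c=cv2.resize(im[130:330,190:450],None,fx=3,fy=3,interpolation=cv2.INTER_CUBIC)
cv2.imwrite('pics/sidecrop.png',c[:,:,::-1])
E
```

```text
stock [ 0.498 -0.33   0.023]
stockL [ 0.483 -0.29   0.027]
stockR [ 0.505 -0.373  0.022]
blade_tip [ 0.618 -0.27   0.012]
blade [ 0.553 -0.281  0.012]
plate [0.537 0.327 0.006]
plateL [0.46  0.404 0.008]
plateF [0.468 0.233 0.006]
plateR [ 0.617  0.252 -0.002]
plateB [0.605 0.418 0.007]
tower [0.525 0.378 0.049]
box [ 0.393 -0.005  0.019]
loupe [0.468 0.567 0.029]
stage [ 0.55  -0.017  0.06 ]
```

View pics/sidecrop.png

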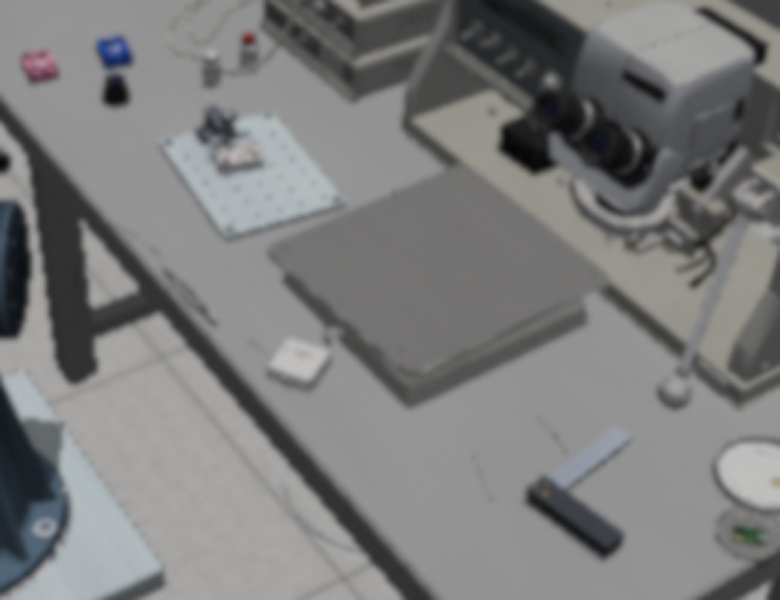

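The crop shows the plate's corners at (165,145), (230,235), (342,203) and (275,115). The chuck is at (237,155) under the tower at (217,125), and the tweezers are near (190,295). The square's stock runs (530,490) to (615,545) with the blade reaching (625,435), so it's to the right, beyond the raised slab. I'll go over the plate for a close look first.

```bash
cat >> h.py <<'E'
def g(x,y,z,psi):
    "row from measured pose to TCP x,y,z (m), tool z heading psi (deg), tool down"
    o=ctrl.get_obs(); q=o['eef_rot']; M=R.from_quat([q[1],q[2],q[3],q[0]])
    t=M.inv().apply(np.array([x,y,z])-o['eef_pos'])*1e3
    a=np.radians(psi); zz=np.array([np.cos(a),np.sin(a),0]); xx=np.array([0,0,-1.]); yy=np.cross(zz,xx)
    r=(M.inv()*R.from_matrix(np.c_[xx,yy,zz])).as_rotvec(degrees=True)
    print('t',o['time_s'],'row',t.round(1),r.round(2),'F',np.round(o['wrist_force'],1))
E
python3 -c "
from h import *
g(.5,.34,.25,-88)"
```

```text
t 0.15 row [-19.4 -74.5 339.9] [6.641e+01 3.000e-02 8.000e-02] F [-0.1 -0.2  0.4]
```

step_arm([
  [-19,-74,340,66.4,0,0,0],
  [-19,-74,340,66.4,0,0,0],
  [-19,-74,340,66.4,0,0,0],
  [-19,-74,340,66.4,0,0,0],
  [-19,-74,340,66.4,0,0,0],
  [-19,-74,340,66.4,0,0,0],
  [-19,-74,340,66.4,0,0,0],
  [-19,-74,340,66.4,0,0,0],
])

```text
time_s: 1.15
eef_pos: [0.4998, 0.341, 0.2498]
eef_rot: [0.509, 0.49, 0.509, -0.491]
wrist_force: [-0.4, -0.0, 0.2]
opening: 0.997
```

```bash
python3 - <<'E'
from h import *
im,dep,i,T=snap('wrist','w1'); print(T.round(3).tolist())
o=ctrl.get_obs(); print(o['eef_pos'],o['dq'])
cv2.imwrite('pics/w1b.png',cv2.resize(im,(784,588),interpolation=cv2.INTER_CUBIC)[:,:,::-1])
E
```

```text
[[0.999, 0.034, 0.009, 0.497], [0.035, -0.957, -0.287, 0.415], [-0.001, 0.287, -0.958, 0.393], [0.0, 0.0, 0.0, 1.0]]
[0.4994113  0.34137958 0.24989906] [ 0.01273108 -0.00736208  0.00370276 -0.0040691   0.00012557 -0.00158567]
```

View pics/w1b.png

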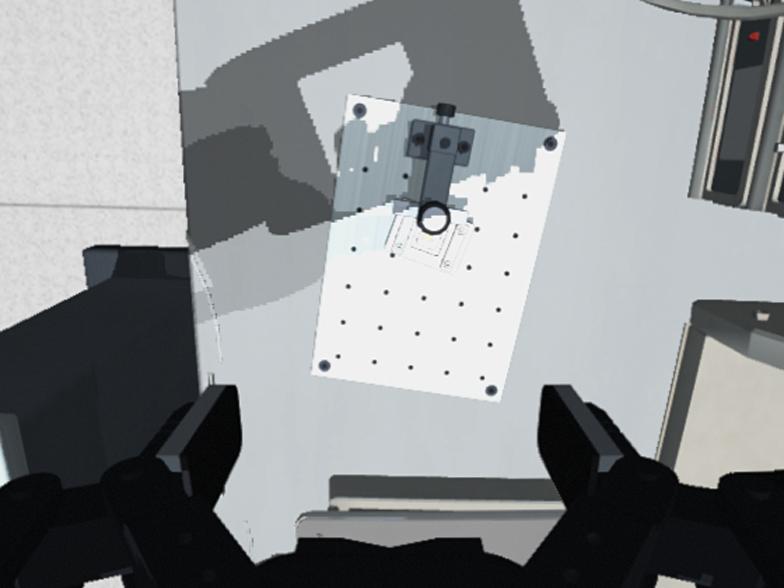

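The plate's corners are clear at (348,94), (311,375), (499,402) and (565,131) in the 1.4x picture. The plunger ring is at (433,217), the chuck at (430,238) is skewed, and the tower's foot is at (440,140).

```bash
python3 - <<'E'
from h import *
im,dep,i,T=load('wrist','w1')
gr=cv2.cvtColor(im,cv2.COLOR_RGB2GRAY)
c=np.float32([[348,94],[311,375],[499,402],[565,131]])/1.4
cs=cv2.cornerSubPix(gr,c.reshape(-1,1,2).copy(),(3,3),(-1,-1),(3,50,.01)).reshape(-1,2)
print(c.round(1).tolist(),cs.round(1).tolist())
for q in(c,cs):
    P=onplane(i,T,q,.008); print(P.round(4).tolist(),P.mean(0).round(4))
    for a,b in((0,1),(1,2),(3,2),(0,3)):
        d=P[b]-P[a]; print(np.linalg.norm(d).round(4),np.degrees(np.arctan2(d[1],d[0])).round(2))
print('plunger',onplane(i,T,[[433/1.4,217/1.4]],.069), dep[int(217/1.4)-9:int(217/1.4)+10:3,309])
P=cloud(i,T,dep); print('platez',P[230,290],P[250,290],'bench',P[280,180])
g(.50,-.33,.22,-75)
E
```

```text
[[248.60000610351562, 67.0999984741211], [222.10000610351562, 267.8999938964844], [356.3999938964844, 287.1000061035156], [403.6000061035156, 93.5999984741211]] [[248.39999389648438, 66.5999984741211], [221.3000030517578, 266.6000061035156], [356.3999938964844, 286.8999938964844], [403.0, 93.4000015258789]]
[[0.4665, 0.4496, 0.008], [0.4388, 0.2311, 0.008], [0.5966, 0.2118, 0.008], [0.6238, 0.4306, 0.008]] [0.5314 0.3308 0.008 ]
0.2202 -97.23
0.159 -6.99
0.2205 -97.07
0.1584 -6.89
[[0.4663, 0.4501, 0.008], [0.4378, 0.2327, 0.008], [0.5966, 0.2122, 0.008], [0.6232, 0.4307, 0.008]] [0.531  0.3314 0.008 ]
0.2193 -97.46
0.1601 -7.36
0.2201 -96.93
0.1581 -7.06
plunger [[0.52625491 0.37268466 0.069     ]] [0.32021448 0.32113194 0.3204639  0.32194963 0.32169977 0.32290125
 0.32480904]
platez [0.51511561 0.28056927 0.00865458] [0.51621801 0.25639648 0.00830704] bench [ 0.38669914  0.20914998 -0.00038711]
t 1.2 row [ 29.9 -24.7 670.9] [-1.284e+01 -1.000e-02  6.000e-02] F [0.7 0.5 0.3]
```

step_arm([
  [15,20,62,0,0,0,0],
  [20,20,125,-2,0,0,0],
  [25,20,187,-5,0,0,0],
  [30,10,250,-8,0,0,0],
  [30,-5,312,-12,0,0,0],
  [30,-5,375,-12.8,0,0,0],
  [30,-5,437,-12.8,0,0,0],
  [30,-5,500,-12.8,0,0,0],
  [30,-5,562,-12.8,0,0,0],
  [30,-5,620,-12.8,0,0,0],
])

```text
time_s: 2.45
eef_pos: [0.5174, -0.2768, 0.2206]
eef_rot: [0.561, 0.43, 0.561, -0.43]
wrist_force: [0.7, 0.2, 0.3]
opening: 0.998
```

step_arm([
  [0,0,0,0,0,0,0],
  [0,0,0,0,0,0,0],
  [0,0,0,0,0,0,0],
])

```text
time_s: 2.82
eef_pos: [0.5175, -0.2744, 0.2203]
eef_rot: [0.561, 0.431, 0.561, -0.43]
wrist_force: [-0.8, 0.8, 0.0]
opening: 0.996
```

```bash
python3 - <<'E'
from h import *
im,dep,i,T=snap('wrist','w2')
o=ctrl.get_obs(); print(o['eef_pos'],o['time_s'])
cv2.imwrite('pics/w2b.png',cv2.resize(im,(784,588),interpolation=cv2.INTER_CUBIC)[:,:,::-1])
im,dep,i,T=load('wrist','w1')
P=onplane(i,T,np.array([[390,252],[400,205],[475,215],[452,275]])/1.4,.025)
a=np.radians(-7.1); c,s=np.cos(a),np.sin(a); print('chuck plate mm',((P[:,:2]-[.5313,.331])@np.array([[c,-s],[s,c]])*1e3).round(0).tolist())
E
```

```text
[ 0.51750508 -0.27451642  0.22042701] 2.875
chuck plate mm [[-32.0, 5.0], [-30.0, 40.0], [24.0, 42.0], [16.0, -5.0]]
```

View pics/w2b.png

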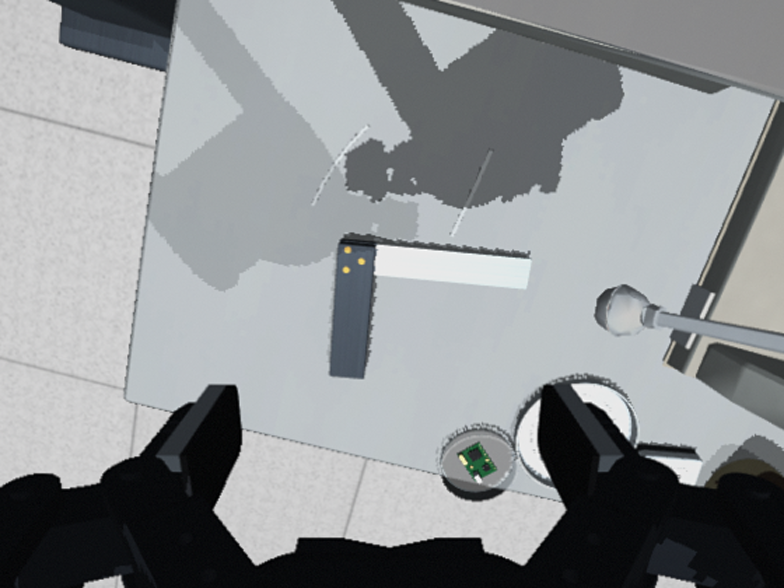

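The square's stock top has corners at (339,243), (376,246), (364,378) and (330,376). The blade runs from (376,246)/(375,275) to (530,258)/(528,289).

```bash
python3 - <<'E'
from h import *
im,dep,i,T=load('wrist','w2')
c=np.array([[339,243],[376,246],[364,378],[330,376]])/1.4
P=onplane(i,T,c,.020); print(P.round(4).tolist(),P.mean(0).round(4))
B=onplane(i,T,np.array([[376,246],[530,258],[375,275],[528,289]])/1.4,.0115)
for A,a,b in((P,3,0),(P,2,1),(B,0,1),(B,2,3)):
    d=A[b]-A[a]; print(np.linalg.norm(d[:2]).round(4),np.degrees(np.arctan2(d[1],d[0])).round(2))
C=cloud(i,T,dep); print(C[215,252],C[230,250])
im,dep,i,T=load('wrist','w1')
print(onplane(i,T,np.array([[195,250],[222,360],[330,480]])/1.4,.0).round(3).tolist())
E
```

```text
[[0.4822, -0.2729, 0.02], [0.5071, -0.2685, 0.02], [0.5232, -0.3663, 0.02], [0.4986, -0.3712, 0.02]] [ 0.5028 -0.3197  0.02  ]
0.0996 99.47
0.0991 99.37
0.109 10.46
0.1103 9.55
[ 0.50110812 -0.31054503  0.02031063] [ 0.50291463 -0.32678903  0.01881511]
[[0.347, 0.331, 0.0], [0.363, 0.238, 0.0], [0.454, 0.123, 0.0]]
```

```bash
python3 -c "
from h import *
g(.5045,-.3296,.06,-80.5);g(.5045,-.3296,.009,-80.5)"
```

```text
t 2.875 row [160.4 -26.8  49.9] [ 5.48 -0.01 -0.  ] F [ 0.2  0.1 -1.3]
t 2.875 row [211.4 -26.8  49.9] [ 5.48 -0.01 -0.  ] F [ 0.2  0.1 -1.3]
```

step_arm([
  [40,-26.8,50,5.5,0,0,0],
  [90,-26.8,50,5.5,0,0,0],
  [135,-26.8,50,5.5,0,0,0],
  [165,-26.8,50,5.5,0,0,0],
  [185,-26.8,50,5.5,0,0,0],
  [200,-26.8,50,5.5,0,0,0],
  [208,-26.8,50,5.5,0,0,0],
  [211,-26.8,50,5.5,0,0,0],
  [211,-26.8,50,5.5,0,0,0],
])

```text
time_s: 4.0
eef_pos: [0.5044, -0.3321, 0.0099]
eef_rot: [0.539, 0.458, 0.539, -0.458]
wrist_force: [0.3, -1.1, -0.5]
opening: 1.006
```

```bash
python3 -c "
from h import *
g(.5045,-.3296,.009,-80.5)
snap('wrist','w3')"
```

```text
t 4.0 row [ 0.9  0.5 -2.4] [-0.19  0.05 -0.04] F [ 0.3 -1.1 -0.5]
```

View pics/w3.png

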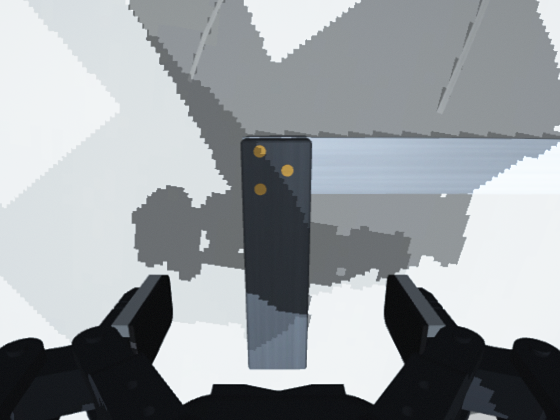

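The stock, columns 245–310, is centred between the open fingers and parallel to the pads. Closing now.

step_arm([
  [1,0,0,0,0,0,255],
  [1,0,0,0,0,0,255],
  [1,0,0,0,0,0,255],
  [1,0,0,0,0,0,255],
  [1,0,0,0,0,0,255],
  [1,0,0,0,0,0,255],
  [1,0,0,0,0,0,255],
  [1,0,0,0,0,0,255],
])

```text
time_s: 5.05
eef_pos: [0.5042, -0.332, 0.0087]
eef_rot: [0.539, 0.458, 0.539, -0.458]
wrist_force: [-1.1, 0.0, 4.7]
opening: 0.285
```

step_arm([
  [-10,0,0,0,0,0,255],
  [-30,0,0,0,0,0,255],
  [-60,0,0,0,0,0,255],
  [-90,0,0,0,0,0,255],
  [-120,0,0,0,0,0,255],
  [-140,0,0,0,0,0,255],
  [-140,0,0,0,0,0,255],
  [-140,0,0,0,0,0,255],
  [-140,0,0,0,0,0,255],
])

```text
time_s: 6.18
eef_pos: [0.5032, -0.3309, 0.1466]
eef_rot: [0.538, 0.458, 0.54, -0.458]
wrist_force: [0.3, -0.9, -4.5]
opening: 0.284
```

```bash
python3 - <<'E'
from h import *
a=np.radians(-7.1);x0,y0=.5313,.331
def pl(x,y): return x0+np.cos(a)*x-np.sin(a)*y, y0+np.sin(a)*x+np.cos(a)*y
print(pl(-.103,-.085))
im,dep,i,T=snap('wrist','w4')
X,Y=pl(-.103,-.085); g(X,Y,.15,-97.1); g(X,Y,.03,-97.1)
E
```

```text
(np.float64(0.41858368487485276), np.float64(0.2593827373840042))
t 6.225 row [  -2.    11.9 -596.4] [16.41 -0.11  0.11] F [-0.6  0.1 -3.9]
t 6.225 row [ 118.    12.1 -596.1] [16.41 -0.11  0.11] F [-0.6  0.1 -3.9]
```

View pics/w4.png

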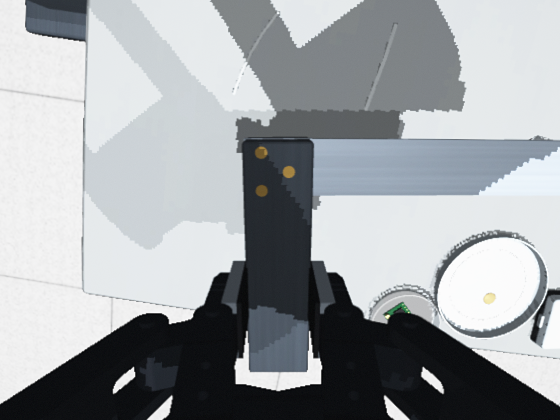

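The square is held level and straight in the fingers, with about 4.5 N of weight. I'll carry it to the plate, 10 mm short of the front edge.

step_arm([
  [-2,5,-50,0,0,0,255],
  [-2,12,-110,2,0,0,255],
  [-2,12,-170,5,0,0,255],
  [-2,12,-230,8,0,0,255],
  [-2,12,-290,11,0,0,255],
  [-2,12,-350,14,0,0,255],
  [-2,12,-410,16.4,0,0,255],
  [-2,12,-470,16.4,0,0,255],
  [-2,12,-530,16.4,0,0,255],
  [-2,12,-570,16.4,0,0,255],
])

```text
time_s: 7.48
eef_pos: [0.4224, 0.2351, 0.1498]
eef_rot: [-0.468, -0.529, -0.469, 0.53]
wrist_force: [0.4, 0.3, -3.6]
opening: 0.285
```

step_arm([
  [0,0,-10,0,0,0,255],
  [0,0,-20,0,0,0,255],
  [0,0,-25,0,0,0,255],
  [0,0,-25,0,0,0,255],
])

```text
time_s: 7.98
eef_pos: [0.4271, 0.257, 0.1502]
eef_rot: [-0.468, -0.53, -0.468, 0.53]
wrist_force: [0.2, -0.8, -4.3]
opening: 0.283
```

```bash
cat >> h.py <<'E'
PA=np.radians(-7.1);PX,PY=.5313,.331
def pl(x,y): return PX+np.cos(PA)*x-np.sin(PA)*y, PY+np.sin(PA)*x+np.cos(PA)*y
def topl(x,y): return np.array([[np.cos(PA),np.sin(PA)],[-np.sin(PA),np.cos(PA)]])@np.array([x-PX,y-PY])
def st():
    o=ctrl.get_obs(); f=o['wrist_force']; R2=np.array([[np.cos(PA),np.sin(PA)],[-np.sin(PA),np.cos(PA)]])
    print(o['time_s'],'plate mm',(topl(*o['eef_pos'][:2])*1e3).round(2),'z',round(o['eef_pos'][2]*1e3,2),'F plate',(R2@np.array(f[:2])).round(2),round(f[2],2),'T',np.round(o['torque'],2),'op',round(o['opening'],3))
E
python3 - <<'E'
from h import *
st(); X,Y=pl(-.103,-.085); g(X,Y,.03,-97.1); 
E
```

```text
7.975 plate mm [-94.28 -86.35] z 150.17 F plate [ 0.28 -0.79] -4.28 T [-0.09  0.03  0.  ] op 0.283
t 7.975 row [120.2  -8.7  -1.4] [-0.04  0.02  0.01] F [ 0.2 -0.8 -4.3]
```

step_arm([
  [30,-9,-1.5,0,0,0,255],
  [65,-9,-1.5,0,0,0,255],
  [95,-9,-1.5,0,0,0,255],
  [115,-9,-1.5,0,0,0,255],
  [128,-9,-1.5,0,0,0,255],
  [134,-9,-1.5,0,0,0,255],
  [138,-9,-1.5,0,0,0,255],
  [139.5,-9,-1.5,0,0,0,255],
  [140.5,-9,-1.5,0,0,0,255],
  [141,-9,-1.5,0,0,0,255],
])

```text
time_s: 9.22
eef_pos: [0.4182, 0.2603, 0.0096]
eef_rot: [0.468, 0.53, 0.468, -0.53]
wrist_force: [0.8, 1.0, -3.8]
opening: 0.283
```

```bash
python3 - <<'E'
from h import *
st(); im,dep,i,T=snap('wrist','w5')
E
```

```text
9.225 plate mm [-103.47  -84.13] z 9.6 F plate [0.72 1.08] -3.84 T [-0.07  0.06  0.04] op 0.283
```

View pics/w5.png

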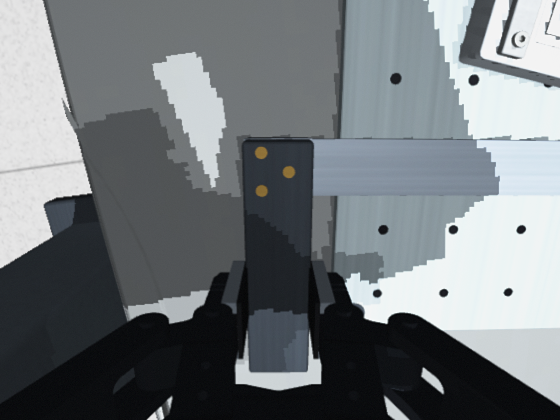

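The stock's inner edge runs (313,142) to (306,370). The plate edge runs (342,10) to (334,270), leaving a gap of about 10 mm. The chuck at (520,40) is clear of the blade.

```bash
python3 - <<'E'
from h import *
im,dep,i,T=load('wrist','w5')
gr=cv2.cvtColor(im,cv2.COLOR_RGB2GRAY).astype(float)
def edge(r0,r1,c0,c1,z):
    g1=np.abs(cv2.Sobel(gr,cv2.CV_64F,1,0))[r0:r1,c0:c1]
    u=g1.argmax(1)+c0; v=np.arange(r0,r1); P=onplane(i,T,np.c_[u,v],z)
    l=cv2.fitLine(P[:,:2].astype(np.float32),cv2.DIST_HUBER,0,.0005,.0005).ravel(); 
    if l[1]<0:l[:2]*=-1
    print(np.degrees(np.arctan2(l[1],l[0])).round(2), 'plate x mm of mid',(topl(*P[:,:2].mean(0))*1e3).round(2), u[::15])
edge(5,135,325,355,.008); edge(200,255,325,345,.008)
edge(150,255,300,322,.020); edge(150,255,235,252,.020)
E
```

```text
82.9 plate x mm of mid [-79.28   2.57] [346 345 344 344 343 343 342 341 341]
82.69 plate x mm of mid [-79.43 -59.42] [337 336 336 335]
83.06 plate x mm of mid [-90.79 -45.53] [313 313 313 312 312 312 311]
83.18 plate x mm of mid [-116.89  -45.5 ] [241 242 242 243 243 244 244]
```

step_arm([
  [1,0,0,0,0,0,255],
  [1,2,0,0,0,0,255],
  [1,4,0,0,0,0,255],
  [1,6,0,0,0,0,255],
  [1,6,0,0,0,0,255],
])

```text
time_s: 9.9
eef_pos: [0.4243, 0.2596, 0.0087]
eef_rot: [0.468, 0.53, 0.468, -0.53]
wrist_force: [-4.4, 0.4, 5.5]
opening: 0.285
```

```bash
python3 -c "
from h import *
st()"
```

```text
9.9 plate mm [-97.31 -84.1 ] z 8.67 F plate [-4.39 -0.16] 5.53 T [0.07 0.64 0.04] op 0.285
```

step_arm([
  [-0.4,1,0,0,0,0,255],
  [-0.4,2,0,0,0,0,255],
  [-0.4,3,0,0,0,0,255],
  [-0.4,3.5,0,0,0,0,255],
  [-0.4,4,0,0,0,0,255],
])

```text
time_s: 10.52
eef_pos: [0.4279, 0.2589, 0.0087]
eef_rot: [-0.468, -0.53, -0.468, 0.53]
wrist_force: [-3.3, -0.3, 3.7]
opening: 0.284
```

```bash
python3 -c "
from h import *
st()"
```

```text
10.525 plate mm [-93.72 -84.34] z 8.68 F plate [-3.24 -0.69] 3.72 T [0.09 0.64 0.04] op 0.284
```

step_arm([
  [0,0.5,0,0,0,0,255],
  [0,1,0,0,0,0,255],
  [0,1,0,0,0,0,255],
])

```text
time_s: 10.9
eef_pos: [0.429, 0.2587, 0.0087]
eef_rot: [0.468, 0.53, 0.468, -0.53]
wrist_force: [-4.1, -0.2, 2.6]
opening: 0.286
```

```bash
python3 -c "
from h import *
st()"
```

```text
10.9 plate mm [-92.56 -84.34] z 8.68 F plate [-4.08 -0.74] 2.59 T [0.05 0.56 0.04] op 0.286
```

step_arm([
  [0,0.5,0,0,0,0,255],
  [0,0.8,0,0,0,0,255],
  [0,0.8,0,0,0,0,255],
])

```text
time_s: 11.28
eef_pos: [0.4291, 0.2587, 0.0086]
eef_rot: [-0.468, -0.53, -0.468, 0.53]
wrist_force: [-5.4, 1.1, 4.1]
opening: 0.283
```

step_arm([
  [0,0.5,0,0,0,0,255],
  [0,0.5,0,0,0,0,255],
])

```text
time_s: 11.52
eef_pos: [0.4292, 0.2587, 0.0087]
eef_rot: [-0.468, -0.529, -0.469, 0.531]
wrist_force: [-8.2, 0.8, 6.4]
opening: 0.288
```

```bash
python3 -c "
from h import *
st()"
```

```text
11.525 plate mm [-92.37 -84.34] z 8.69 F plate [-8.2  -0.26] 6.4 T [ 0.19  1.2  -0.03] op 0.288
```

Flush contact at about 8 N. Sliding along the edge.

step_arm([
  [0,0,-2,0,0,0,255],
  [0,0,-4,0,0,0,255],
  [0,0,-6,0,0,0,255],
  [0,0,-8,0,0,0,255],
  [0,0,-10,0,0,0,255],
])

```text
time_s: 12.15
eef_pos: [0.4302, 0.2666, 0.0086]
eef_rot: [-0.468, -0.528, -0.468, 0.532]
wrist_force: [-7.9, -10.3, 11.9]
opening: 0.282
```

```bash
python3 -c "
from h import *
st()"
```

```text
12.15 plate mm [-92.35 -76.36] z 8.64 F plate [ -6.53 -11.16] 11.89 T [-1.61  1.29 -0.15] op 0.282
```

step_arm([
  [0,0,-2,0,0,0,255],
  [0,0,-4,0,0,0,255],
  [0,0,-6,0,0,0,255],
  [0,0,-8,0,0,0,255],
  [0,0,-10,0,0,0,255],
])

```text
time_s: 12.78
eef_pos: [0.4315, 0.2766, 0.0086]
eef_rot: [-0.468, -0.528, -0.468, 0.532]
wrist_force: [-7.1, -9.8, 12.1]
opening: 0.284
```

```bash
python3 -c "
from h import *
st()"
```

```text
12.775 plate mm [-92.35 -66.37] z 8.65 F plate [ -5.87 -10.65] 12.05 T [-1.69  1.29 -0.21] op 0.284
```

step_arm([
  [-0.4,0,-2,0,0,0,255],
  [-0.8,0,-4,0,0,0,255],
  [-0.8,0,-6,0,0,0,255],
  [-0.8,0,-8,0,0,0,255],
])

```text
time_s: 13.28
eef_pos: [0.4325, 0.2851, 0.0087]
eef_rot: [-0.468, -0.529, -0.468, 0.531]
wrist_force: [-4.3, -4.8, 1.4]
opening: 0.281
```

```bash
python3 -c "
from h import *
st()"
```

```text
13.275 plate mm [-92.35 -57.73] z 8.68 F plate [-3.65 -5.27] 1.41 T [-0.8   0.72 -0.17] op 0.281
```

step_arm([
  [0,0,-1.5,0,0,0,255],
  [0,0,-3,0,0,0,255],
  [0,0,-4.5,0,0,0,255],
  [0,0,-6,0,0,0,255],
])

```text
time_s: 13.78
eef_pos: [0.4332, 0.291, 0.0087]
eef_rot: [-0.468, -0.529, -0.468, 0.531]
wrist_force: [-4.8, -5.2, 1.4]
opening: 0.284
```

```bash
python3 -c "
from h import *
st()"
```

```text
13.775 plate mm [-92.37 -51.77] z 8.69 F plate [-4.16 -5.75] 1.36 T [-0.89  0.75 -0.18] op 0.284
```

step_arm([
  [0,0.3,-1,0,0,0,255],
  [0,0.6,-2,0,0,0,255],
  [0,0.6,-3,0,0,0,255],
  [0,0.6,-4,0,0,0,255],
  [0,0.6,-5,0,0,0,255],
])

```text
time_s: 14.4
eef_pos: [0.4338, 0.2954, 0.0087]
eef_rot: [-0.468, -0.528, -0.468, 0.532]
wrist_force: [-7.1, -8.1, 5.7]
opening: 0.285
```

```bash
python3 -c "
from h import *
st();snap('wrist','w6')"
```

```text
14.4 plate mm [-92.32 -47.35] z 8.7 F plate [-6.04 -8.86] 5.71 T [-1.25  1.12 -0.18] op 0.285
```

View pics/w6.png

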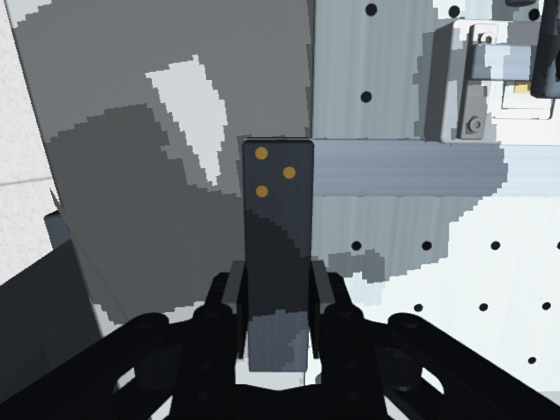

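The chuck at (480,80) now lies nearly square on the blade, and the stock is flush on the plate edge. On to the stop in small steps.

step_arm([
  [0,0,-0.8,0,0,0,255],
  [0,0,-1.6,0,0,0,255],
  [0,0,-2.4,0,0,0,255],
])

```text
time_s: 14.82
eef_pos: [0.4341, 0.2978, 0.0087]
eef_rot: [-0.468, -0.528, -0.468, 0.532]
wrist_force: [-7.5, -8.5, 4.8]
opening: 0.29
```

step_arm([
  [0,0,-0.8,0,0,0,255],
  [0,0,-1.6,0,0,0,255],
])

```text
time_s: 15.08
eef_pos: [0.4343, 0.2994, 0.0087]
eef_rot: [-0.468, -0.528, -0.468, 0.532]
wrist_force: [-6.7, -8.6, 6.0]
opening: 0.286
```

```bash
python3 -c "
from h import *
st()"
```

```text
15.075 plate mm [-92.33 -43.38] z 8.7 F plate [-5.62 -9.34] 5.98 T [-1.25  1.1  -0.21] op 0.286
```

step_arm([
  [0,0,-0.8,0,0,0,255],
  [0,0,-1.6,0,0,0,255],
])

```text
time_s: 15.32
eef_pos: [0.4345, 0.301, 0.0087]
eef_rot: [-0.468, -0.528, -0.468, 0.532]
wrist_force: [-7.1, -8.8, 5.2]
opening: 0.284
```

```bash
python3 -c "
from h import *
st()"
```

```text
15.325 plate mm [-92.33 -41.78] z 8.69 F plate [-5.99 -9.63] 5.23 T [-1.3   1.06 -0.16] op 0.284
```

step_arm([
  [0,0,-0.8,0,0,0,255],
  [0,0,-1.6,0,0,0,255],
])

```text
time_s: 15.58
eef_pos: [0.4347, 0.3025, 0.0087]
eef_rot: [-0.468, -0.528, -0.468, 0.532]
wrist_force: [-6.1, -11.0, 7.0]
opening: 0.283
```

step_arm([
  [0,0,-0.8,0,0,0,255],
  [0,0,-1.6,0,0,0,255],
])

```text
time_s: 15.82
eef_pos: [0.4347, 0.3027, 0.0087]
eef_rot: [-0.469, -0.527, -0.468, 0.533]
wrist_force: [-7.5, -17.0, 11.0]
opening: 0.283
```

step_arm([
  [0,0,-0.7,0,0,0,255],
  [0,0,-0.7,0,0,0,255],
])

```text
time_s: 16.08
eef_pos: [0.4346, 0.3028, 0.0087]
eef_rot: [-0.469, -0.527, -0.468, 0.533]
wrist_force: [-8.2, -18.5, 10.5]
opening: 0.286
```

```bash
python3 -c "
from h import *
st()"
```

```text
16.075 plate mm [-92.44 -39.91] z 8.66 F plate [ -5.88 -19.35] 10.54 T [-2.83  1.28 -0.45] op 0.286
```

step_arm([
  [0,0,0,0,0,0,255],
  [0,0,0,0,0,0,255],
  [0,0,0,0,0,0,255],
])

```text
time_s: 16.45
eef_pos: [0.4346, 0.3028, 0.0087]
eef_rot: [-0.469, -0.527, -0.468, 0.533]
wrist_force: [-9.0, -16.8, 11.4]
opening: 0.285
```

```bash
python3 -c "
from h import *
st()"
```

```text
16.45 plate mm [-92.49 -39.9 ] z 8.66 F plate [ -6.87 -17.8 ] 11.35 T [-2.83  1.27 -0.37] op 0.285
```

step_arm([
  [-0.3,0,0.5,0,0,0,255],
  [-0.6,-0.2,1.2,0,0,0,255],
  [-0.6,-0.2,1.2,0,0,0,255],
])

```text
time_s: 16.82
eef_pos: [0.4345, 0.3028, 0.0087]
eef_rot: [-0.468, -0.528, -0.468, 0.532]
wrist_force: [-5.5, -9.9, 1.3]
opening: 0.286
```

```bash
python3 -c "
from h import *
st();snap('wrist','w7')"
```

```text
16.825 plate mm [-92.54 -39.93] z 8.71 F plate [ -4.21 -10.51] 1.29 T [-1.69  0.78 -0.45] op 0.286
```

View pics/w7.png

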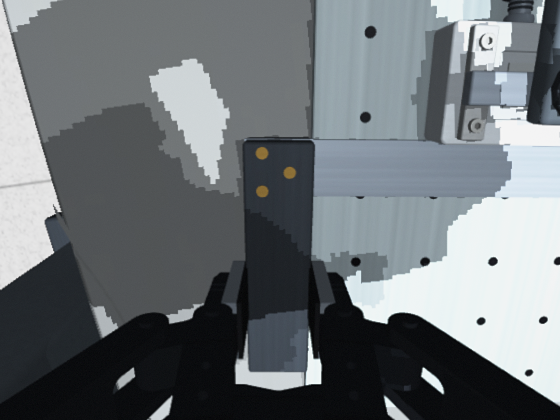

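The chuck stands square between the blade and the screw nose at (520,10), and the stock is flush. I'll relax the remaining load before letting go.

step_arm([
  [-0.2,-0.1,0.4,0,0,0,255],
  [-0.3,-0.2,0.9,0,0,0,255],
  [-0.3,-0.2,0.9,0,0,0,255],
])

```text
time_s: 17.25
eef_pos: [0.4346, 0.3027, 0.0089]
eef_rot: [-0.468, -0.528, -0.468, 0.532]
wrist_force: [-2.9, -6.1, -2.0]
opening: 0.284
```

```bash
python3 -c "
from h import *
st()"
```

```text
17.25 plate mm [-92.47 -40.03] z 8.91 F plate [-2.15 -6.43] -2.03 T [-1.06  0.46 -0.34] op 0.284
```

step_arm([
  [0.2,-0.1,0.4,0,0,0,255],
  [0.2,-0.2,0.7,0,0,0,255],
  [0.2,-0.2,0.7,0,0,0,255],
])

```text
time_s: 17.62
eef_pos: [0.4346, 0.3026, 0.0089]
eef_rot: [-0.468, -0.529, -0.468, 0.531]
wrist_force: [-2.6, -4.9, -4.0]
opening: 0.279
```

```bash
python3 -c "
from h import *
st()"
```

```text
17.625 plate mm [-92.41 -40.16] z 8.95 F plate [-1.97 -5.13] -3.97 T [-0.85  0.45 -0.27] op 0.279
```

step_arm([
  [0,0,0,0,0,0,120],
  [0,0,0,0,0,0,120],
  [0,0,0,0,0,0,120],
  [0,0,0,0,0,0,120],
])

```text
time_s: 18.12
eef_pos: [0.4362, 0.3042, 0.0105]
eef_rot: [0.468, 0.53, 0.468, -0.53]
wrist_force: [-0.1, -0.9, 0.1]
opening: 0.528
```

```bash
python3 -c "
from h import *
st()"
```

```text
18.125 plate mm [-91.05 -38.36] z 10.45 F plate [ 0.   -0.89] 0.15 T [-0.03  0.    0.03] op 0.528
```

step_arm([
  [-3,0,0,0,0,0,120],
  [-10,0,0,0,0,0,120],
  [-30,0,0,0,0,0,120],
  [-60,0,0,0,0,0,120],
  [-100,0,0,0,0,0,120],
  [-130,0,0,0,0,0,120],
  [-130,0,0,0,0,0,120],
  [-130,0,0,0,0,0,120],
])

```text
time_s: 19.12
eef_pos: [0.4354, 0.3038, 0.1398]
eef_rot: [-0.468, -0.53, -0.468, 0.53]
wrist_force: [0.4, -0.7, -0.6]
opening: 0.53
```

```bash
python3 -c "
from h import *
st();snap('wrist','w8'); x,y=pl(-.01,.04); g(x,y,.14,-97.1); print(x,y)"
```

```text
19.125 plate mm [-91.82 -38.82] z 139.81 F plate [ 0.45 -0.61] -0.64 T [-0.02 -0.    0.01] op 0.53
t 19.175 row [ -1.1  82.2 -79. ] [0.01 0.05 0.1 ] F [ 0.4 -0.7  0.5]
0.5263207396907648 0.3719292922828245
```

View pics/w8.png

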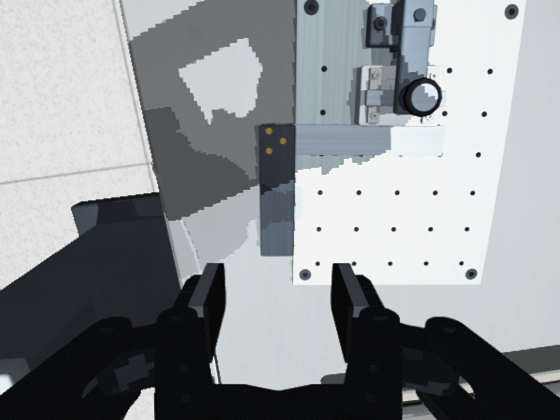

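The square is lying released and flush on the plate edge (column 294), and the chuck sits on the blade (row 124). The plunger head is at (422,97). I'll measure the plunger and flushness.

```bash
python3 - <<'E'
from h import *
im,dep,i,T=load('wrist','w8')
P=onplane(i,T,[[422,97]],.069)[0]; print(P,(topl(*P[:2])*1e3).round(1))
gr=cv2.cvtColor(im,cv2.COLOR_RGB2GRAY).astype(float)
def edge(r0,r1,c0,c1,z):
    g1=np.abs(cv2.Sobel(gr,cv2.CV_64F,1,0))[r0:r1,c0:c1]
    u=g1.argmax(1)+c0; P=onplane(i,T,np.c_[u,np.arange(r0,r1)],z)
    l=cv2.fitLine(P[:,:2].astype(np.float32),cv2.DIST_HUBER,0,.0005,.0005).ravel()
    if l[1]<0:l[:2]*=-1
    print(np.degrees(np.arctan2(l[1],l[0])).round(2),(topl(*P[:,:2].mean(0))*1e3).round(2))
edge(20,110,290,302,.008); edge(160,250,286,300,.020); edge(140,250,255,268,.020)
g(P[0],P[1],.14,-97.1)
E
```

```text
[0.52581195 0.37179547 0.069     ] [-10.5  39.8]
83.54 [-79.25  62.3 ]
82.75 [-79.82 -37.24]
82.82 [-105.76  -29.72]
t 19.175 row [ -1.1  81.7 -78.8] [0.01 0.05 0.1 ] F [ 0.4 -0.7  0.5]
```

step_arm([
  [0,40,-40,0,0,0,255],
  [0,82,-79,0,0,0,255],
  [0,82,-79,0,0,0,255],
  [20,82,-79,0,0,0,255],
  [40,82,-79,0,0,0,255],
  [55,82,-79,0,0,0,255],
  [62,82,-79,0,0,0,255],
  [64,82,-79,0,0,0,255],
  [64,82,-79,0,0,0,255],
])

```text
time_s: 20.3
eef_pos: [0.5273, 0.3724, 0.0768]
eef_rot: [0.468, 0.53, 0.468, -0.53]
wrist_force: [-0.5, -0.4, 1.0]
opening: -0.003
```

```bash
python3 -c "
from h import *
st(); x,y=.526,.372; g(x,y,.069,-97.1)"
```

```text
20.3 plate mm [-9.07 40.6 ] z 76.75 F plate [-0.46 -0.51] 0.96 T [ 0.01 -0.05 -0.02] op -0.003
t 20.3 row [ 7.7 -1.3  0.6] [ 0.01 -0.03 -0.05] F [-0.5 -0.4  1. ]
```

step_arm([
  [4,-1,0.5,0,0,0,255],
  [7,-1,0.5,0,0,0,255],
  [9,-1,0.5,0,0,0,255],
  [10.5,-1,0.5,0,0,0,255],
  [11.5,-1,0.5,0,0,0,255],
])

```text
time_s: 20.92
eef_pos: [0.526, 0.372, 0.0649]
eef_rot: [0.468, 0.53, 0.468, -0.53]
wrist_force: [-1.3, -0.0, 3.1]
opening: -0.001
```

step_arm([
  [0.8,0,0,0,0,0,255],
  [1.6,0,0,0,0,0,255],
])

```text
time_s: 21.18
eef_pos: [0.526, 0.372, 0.0637]
eef_rot: [0.468, 0.53, 0.468, -0.53]
wrist_force: [-3.5, -0.7, 10.4]
opening: 0.002
```

step_arm([
  [0.7,0,0,0,0,0,255],
  [1.2,0,0,0,0,0,255],
])

```text
time_s: 21.42
eef_pos: [0.5261, 0.372, 0.0636]
eef_rot: [0.468, 0.53, 0.468, -0.53]
wrist_force: [-6.3, -3.5, 15.8]
opening: 0.002
```

Stopped at z = 63.6 mm while the force climbs to 16 N: that's the stop. Hold, lift, look.

step_arm([
  [0,0,0,0,0,0,255],
  [0,0,0,0,0,0,255],
  [0,0,0,0,0,0,255],
  [-2,0,0,0,0,0,255],
  [-10,0,0,0,0,0,255],
  [-40,0,0,0,0,0,255],
  [-80,0,0,0,0,0,255],
  [-100,0,20,0,0,0,255],
  [-100,-30,70,0,0,0,255],
  [-100,-50,80,0,0,0,255],
])

```text
time_s: 22.68
eef_pos: [0.465, 0.2966, 0.1616]
eef_rot: [-0.468, -0.53, -0.468, 0.531]
wrist_force: [-0.1, 0.5, 0.5]
opening: 0.001
```

step_arm([
  [0,0,0,0,0,0,255],
  [0,0,0,0,0,0,255],
  [0,0,0,0,0,0,255],
])

```text
time_s: 23.05
eef_pos: [0.4673, 0.2991, 0.1619]
eef_rot: [0.468, 0.53, 0.468, -0.53]
wrist_force: [-0.2, 0.8, -0.0]
opening: -0.001
```

```bash
python3 - <<'E'
from h import *
st(); im,dep,i,T=snap('wrist','w9')
C=cloud(i,T,dep)
m=(np.hypot(C[...,0]-.526,C[...,1]-.372)<.009)&(C[...,2]>.05)&(C[...,2]<.08); print('head z',np.median(C[m][:,2]),m.sum())
z=load('wrist','w8'); C=cloud(z[2],z[3],z[1]); m=(np.hypot(C[...,0]-.526,C[...,1]-.372)<.009)&(C[...,2]>.05)&(C[...,2]<.08); print('before',np.median(C[m][:,2]),m.sum())
E
```

```text
23.05 plate mm [-59.59 -39.52] z 161.95 F plate [-0.34  0.74] -0.03 T [ 0.07 -0.01 -0.02] op -0.001
head z 0.06480550064334031 657
before 0.07012537997859995 912
```

View pics/w9.png

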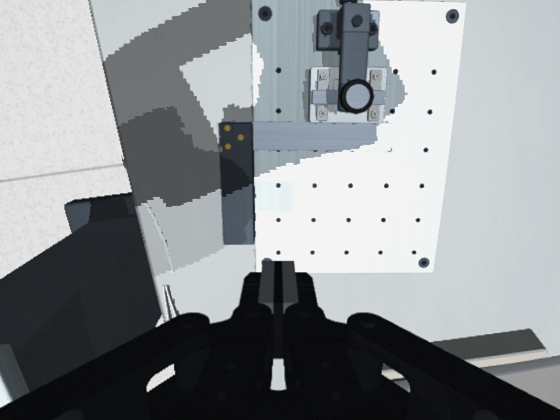

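The bridge lies on both chuck bars, with the head at (357,95) about 5.3 mm lower. The chuck is flush on the blade (row 122), the stock is flush on the plate edge (column 254), and the arm is clear.

```bash
python3 -c "
from h import *
print(ctrl.hand_in())"
```

```text
the job is handed in; nothing more can be done
None
```

The chuck is squared up against the stop screw and clamped, the square is released and lying in place, and I handed the job in at about 23 s. No verdict was reported.

**What I did**
- I carried the square to the plate, pressed its stock against the front edge with about 8 N, and slid it along.
- The blade turned the chuck square and pushed it onto the stop screw. The sideways wrist force rose from about 9.5 N while sliding to 18–19 N when it stopped, and I held it there for more than 0.5 s.
- I eased off the load, let go of the square, and pressed the plunger until it stopped moving. The force was 16 N by then.

**Last checks**
- **Stock:** flush on the plate edge within about 0.6 mm. The stock and plate edge measured nearly parallel.
- **Chuck:** in the last picture it sits flush on the blade. By the arm's position its centre is at about plate y = 42 mm, against the 36 mm needed.
- **Plunger:** the head came down 5.3 mm by camera depth, within 4.8–7.5 mm but less than the nominal 6 mm. The fingertips stopped at 63.6 mm, which also suggests a little under 6 mm. I put the difference down to depth noise.
- **Arm:** clear of everything at the end.

**Not checked directly**
- The force between blade and chuck was not measured. I inferred roughly 7–9 N from the rise in wrist force.
- I did not take a final picture of the bystanders. The arm stayed clear of them on its paths, and I saw no contact with any of them.

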